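# Test the friction hinges of two vial cases and mark the slack one

### The job

One of these two vial cases has a slack lid hinge. Lift each lid by its finger tab to about 30 degrees and let go of it there: leave the lid that holds standing at that angle, and let the one that does not hold drop shut by itself. Then lay the small spanner flat on the middle of the lid that dropped, so that its hinge gets tightened, and do not disturb the timer, the jar or the tin.

Things in the scene. Friction and masses are not known exactly. Their poses are not given: they have to be found in the camera images.
- case_1: vial keeping case, aluminium with dark corner posts, fixed to the bench, 130 deep (x) x 140 wide (y) x 60 mm high without its lid; the two cases look alike. Origin at the centre of its underside; x points from the tab at the front to the hinge at the back, z up. Hinge axis parallel to y, at x = +65, z = +60 mm. Shut lid: flat grey plate 132 x 142 x 8 mm, 0.26 kg, its upper face 68 mm over the bench
- lid_1 (a joint): case_1: lid angle in rad: 0 shut, grows as the front rises, 1.4 fully open. A sound friction hinge stays at any angle and takes about 4 N at the tab to lift; a slack one takes about 2 N, drops shut within a second when let go at 30 degrees, but may stay up if let go steeper than about 60. Either lid may be the slack one
- tab_1 (a point): case_1: middle of the steel finger tab that sticks straight out from the middle of this lid's front edge (52 mm long, 16 wide in y, 8 thick, rounded end, nothing beside or below it): 30 mm out from the edge, at mid-thickness; 160 mm from the hinge axis and 4 mm above it when shut (64 mm over the bench). Moves with the lid
- case_2: vial keeping case, aluminium with dark corner posts, fixed to the bench, 130 deep (x) x 140 wide (y) x 60 mm high without its lid; the two cases look alike. Origin at the centre of its underside; x points from the tab at the front to the hinge at the back, z up. Hinge axis parallel to y, at x = +65, z = +60 mm. Shut lid: flat grey plate 132 x 142 x 8 mm, 0.26 kg, its upper face 68 mm over the bench
- lid_2 (a joint): case_2: lid angle in rad: 0 shut, grows as the front rises, 1.4 fully open. A sound friction hinge stays at any angle and takes about 4 N at the tab to lift; a slack one takes about 2 N, drops shut within a second when let go at 30 degrees, but may stay up if let go steeper than about 60. Either lid may be the slack one
- tab_2 (a point): case_2: middle of the steel finger tab that sticks straight out from the middle of this lid's front edge (52 mm long, 16 wide in y, 8 thick, rounded end, nothing beside or below it): 30 mm out from the edge, at mid-thickness; 160 mm from the hinge axis and 4 mm above it when shut (64 mm over the bench). Moves with the lid
- spanner: small double open-ended steel spanner, 117 mm long (along its y), 22 mm over the heads (x), 6 mm thick (z), 40 g, lying flat on the bench; the shank between the heads is about 10 mm wide. Origin at its middle, on its underside
- timer: bystander: white desk timer, 62 x 70 x 19 mm, origin under its centre
- septa_jar: bystander: small white jar with green lid, 39 mm across, 47 mm high, origin under its centre
- ferrule_tin: bystander: flat round white tin, 55 mm across, 18 mm high, origin under its centre
Not all that is in view belongs to the job. Of the things like the spanner, leave any that is turquoise; of the rest the smaller one is meant.

How it is judged:
By the outcome, as a careful person would: the job done as asked, in the order asked, and still so for the second after the job is handed in, with the robot touching nothing.
It also fails if it takes over 72 s, if anything falls off the work surface, if the arm or the gripper's body presses on something with over 40 N, if the wrist force passes 120 N, or if a joint passes its speed limit or range.

### The arm

A 7-joint arm with a two-finger parallel gripper is mounted at the origin on a cart in front of the work surface, level with it; the furniture and walls round the work are solid. World frame = base frame: x ahead of the robot, y to its left, z up, the work surface at z = 0. Lengths are in m, angles in degrees, forces in N, time in s.
With the tool pointing down it reaches from about 0.35 to 0.9 m from the base axis. Payload 7.2 kg.
Tool frame: the origin (TCP) lies midway between the tips of the shut fingers; the grasp point (between the pads) lies 19 mm behind it; z points along the fingers, y is the direction in which the jaws open and shut (so a half turn about z gives the same grasp; the last joint's range is limited). The gripper opens to 88 mm and grips with 3 to 60 N. Pads are 20 mm wide; open, the fingers measure 115 mm over their backs; the gripper's body (75 mm by 178 mm) begins 61 mm behind the grasp point.
Start: joints at [-77.705, 23.554, -0.728, 91.456, 0.321, 64.991, -4.71], TCP at [0.174, 0.6, 0.223] pointing down, gripper open.
Joint ranges: [-169.25, 169.25], [-16.82, 113.86], [-84.01, 82.57], [7.8, 145.47], [-59.2, 239.2], [7.22, 106.19], [-163.78, 163.78]. Speed limits (degrees/s): [136.94, 136.94, 172.46, 172.46, 180, 180, 180].

### API

Orientations are given as [roll, pitch, yaw] about the fixed x, y, z axes, in that order (R = Rz(yaw) Ry(pitch) Rx(roll)).
In Python, from plant import arm gives the robot as it stands.
- The arm moves only by the shell command python3 -m crank 'ROWS' [OPENING] [FORCE]. ROWS is JSON, a list of rows, each an object with "slide": the shift along the tool's x, y, z in m, a list of three; "angular": the turn, a rotation vector about the tool's x, y, z in rad, a list of three. In form: [{"slide": [dx, dy, dz], "angular": [wx, wy, wz]}, ...]. A call has 1 to 20 rows; each row is the pose to reach, as a shift and turn from the pose measured when the call began, along the tool's axes at that moment; what a row does not reach only later rows make up. A row lasts 1/8 s, in which the tool goes at most 62.5 mm and 10.7 degrees, less where a joint would pass 70% of its speed; a pose out of reach is approached as far as the arm can. A call with a gripper value outside its range is refused whole. OPENING is the closure, from -1 (fully open) to 1 (shut), so that 0 is half open, set as the call begins (- or left out, the last holds). The fingers move at their own pace and stop on an object; FORCE is the grip in N (left out, the last holds). Time passes only in rows, so rows that repeat a pose let the fingers close. It gives the time, the measured TCP pose, the force and the opening at its end, in the units of the state.
- arm.observe(): the state, without advancing time (a new reading comes with each control period).
- arm.grab_frame(name): name is "scene" or "top" or "wrist"; returns the picture (420x560x3 uint8, red, green, blue); there is no depth.
- arm.camera_model(name): a dict with "fx", "fy", "cx", "cy" (pixels), "eye" and "attitude" of the camera in the world; the wrist camera has in their place "tool_from_camera" (4x4, takes a point from camera to tool coordinates, whose origin is the TCP and whose axes are the flange's). Camera axes: x right, y up, looking along -z (the intrinsics and any distortion apply to the point x, -y, -z); pixel columns grow to the right and rows downward; lengths in m; the calibration is good to about 2 mm. A picture is of the moment at which its call begins: read the wrist's pose just before it. camera_model takes no time and is no camera call.
- arm.job_done(): hands the job in, once; it reports no verdict.
Trained networks look in the newest picture that a camera, given by its name, has taken for a name from the list of things; names that differ only in an ending like _2 or _b are one class to them, and where a whole thing is asked for, a point or a joint stands for the part that bears it (a point fixed in the world has none). Each returns a list of dicts, best first, with "p" (0 to 1); they miss things now and then, are a little off and sometimes report something else, mostly with a low value. They report only what shows in the picture. A call takes as long as a camera call. They do not tell look-alikes from the thing itself.
- arm.masks_of(camera, name): "pixels" (420x560 bool, what is visible of it) and "at" ([row, column] in pixels, amid what is visible of it).
The state is a dict: "time": time; "qpos": joint angles; "joint_vel": joint speeds; "effort": joint torques, N m; "tool_pos": TCP position; "tool_rot": TCP orientation; "force": force on the tool from outside, world axes, zero at the start; "moment": the same for the moment, N m; "grip_width": finger opening in m.
Only numpy, scipy, OpenCV 4.12 (cv2) and the standard library are available. Lean on these libraries where they do the work, as an engineer would, in place of code of your own. Each camera call takes 0.05 s, during which the arm holds its last target.

## Working session

There is one attempt and no reset: what is moved stays moved. The work goes in short steps, Python scripts to look and compute and a shell command to move; the robot and the scene stay as the last step left them, time stands still between calls to the robot, and variables do not carry over. Pictures are saved under pics/ and viewed, and the job is handed in when it is done.

```bash
ls; mkdir -p pics; cat > h.py <<'E'
import numpy as np, cv2
from plant import arm
from scipy.spatial.transform import Rotation as R
def snap(cam,fn):
    im=arm.grab_frame(cam); cv2.imwrite('pics/'+fn,im[:,:,::-1]); return im
E
python3 - <<'E'
from h import *
s=arm.observe()
print({k:np.round(v,3).tolist() for k,v in s.items()})
for c in ('scene','top','wrist'):
    snap(c,c+'0.png'); print(c,arm.camera_model(c))
E
```

```text
pics
{'time': 0.0, 'qpos': [-77.706, 23.599, -0.73, 91.503, 0.323, 64.991, -4.708], 'joint_vel': [-0.086, -0.028, 0.006, -0.115, 0.027, -0.058, 0.112], 'effort': [-0.0, -58.796, 0.642, -29.107, -0.054, 0.019, 0.0], 'tool_pos': [0.174, 0.6, 0.222], 'tool_rot': [-179.909, 0.008, 163.804], 'force': [0.019, -0.322, 0.54], 'moment': [-0.014, 0.015, 0.017], 'grip_width': 0.088}
scene {'fx': 390.1339994291068, 'fy': 390.1339994291068, 'cx': 278.976769776212, 'cy': 208.14527877283166, 'eye': array([-0.19939698, -0.56460292,  0.86431078]), 'attitude': array([ 45.95671427,   0.08514048, -51.32695766])}
top {'fx': 409.8250278504204, 'fy': 409.8250278504204, 'cx': 278.00851978265547, 'cy': 210.89283221500943, 'eye': array([ 0.27188979, -0.04982523,  1.45744678]), 'attitude': array([  7.81947834,   0.52838259, -90.82389342])}
wrist {'fx': 302.20048270803795, 'fy': 302.20048270803795, 'cx': 281.85152110368296, 'cy': 207.7244492157977, 'tool_from_camera': array([[-9.84746329e-04,  9.62882480e-01,  2.69919172e-01,
         7.48458413e-02],
       [ 9.99999482e-01,  8.78229325e-04,  5.15392019e-04,
        -4.57595363e-04],
       [ 2.59211013e-04,  2.69919540e-01, -9.62882846e-01,
        -1.61610191e-01],
       [ 0.00000000e+00,  0.00000000e+00,  0.00000000e+00,
         1.00000000e+00]])}
```

View pics/scene0.png

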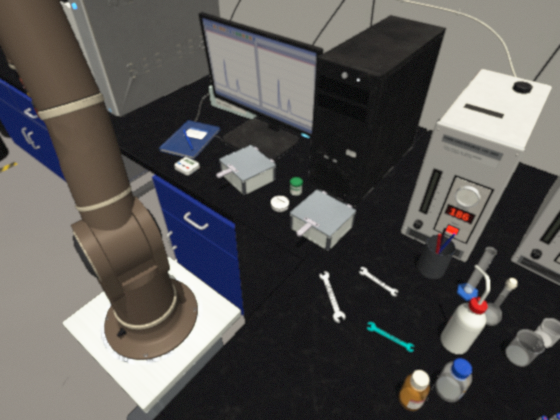

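View pics/top0.png

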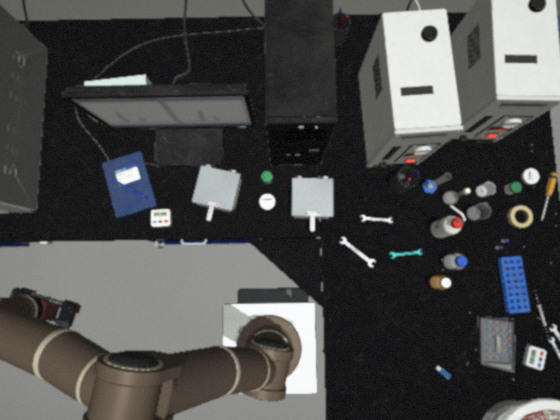

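View pics/wrist0.png

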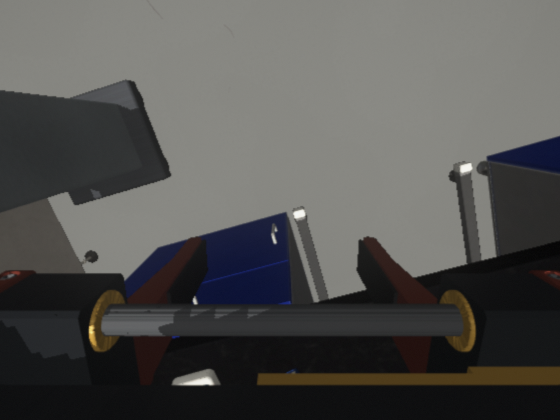

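The top view shows the cases at about (216,188) and (312,197), with their tabs pointing down the image. The spanner candidates in the top view:
- (377,218): small, steel
- (357,251): larger, steel
- (406,254): turquoise, to be left

The one at (377,218), which is (378,281) in the scene view, looks like the smaller steel one. I'll enlarge to confirm that and measure.

```bash
cat >> h.py <<'E'
def cam(name,s=None):
    m=arm.camera_model(name)
    if 'eye' in m:
        Rm=R.from_euler('xyz',m['attitude'],degrees=True).as_matrix(); e=np.array(m['eye'])
    else:
        T=np.array(m['tool_from_camera']); Rt=R.from_euler('xyz',s['tool_rot'],degrees=True).as_matrix()
        Rm=Rt@T[:3,:3]; e=Rt@T[:3,3]+np.array(s['tool_pos'])
    return m,Rm,e
def proj(C,P):
    m,Rm,e=C; p=(np.atleast_2d(P)-e)@Rm
    return np.c_[m['cx']+m['fx']*p[:,0]/-p[:,2], m['cy']-m['fy']*p[:,1]/-p[:,2]]
def ray(C,uv):
    m,Rm,e=C; d=Rm@np.array([(uv[0]-m['cx'])/m['fx'],-(uv[1]-m['cy'])/m['fy'],-1]); return e,d/np.linalg.norm(d)
def onz(C,uv,z):
    e,d=ray(C,uv); return e+d*(z-e[2])/d[2]
def tri(rs):
    A=0;b=0
    for e,d in rs:
        M=np.eye(3)-np.outer(d,d);A=A+M;b=b+M@e
    return np.linalg.solve(A,b)
E
python3 - <<'E'
from h import *
Ct=cam('top');Cs=cam('scene')
for n in ['case_1','tab_1','spanner','timer','septa_jar','ferrule_tin']:
  for c,C in (('top',Ct),('scene',Cs)):
    for d in arm.masks_of(c,n)[:5]:
        at=d['at']; ys,xs=np.nonzero(d['pixels'])
        print(n,c,round(d['p'],2),np.round(at,1),len(xs),(xs.min(),xs.max(),ys.min(),ys.max()),np.round(onz(C,(xs.mean(),ys.mean()),0.068 if n[:3] in('cas','tab') else 0.0),3))
t=cv2.imread('pics/top0.png');s=cv2.imread('pics/scene0.png')
cv2.imwrite('pics/ct.png',cv2.resize(t[150:280,180:440],None,fx=3,fy=3,interpolation=cv2.INTER_CUBIC))
cv2.imwrite('pics/cs.png',cv2.resize(s[130:360,200:430],None,fx=2.6,fy=2.6,interpolation=cv2.INTER_CUBIC))
print(arm.observe()['time'])
E
```

```text
case_1 top 0.84 [187.5 215.7] 1837 (np.int64(193), np.int64(242), np.int64(164), np.int64(220)) [0.543 0.17  0.068]
case_1 top 0.56 [197.3 309.2] 1827 (np.int64(291), np.int64(333), np.int64(175), np.int64(230)) [ 0.505 -0.158  0.068]
case_1 scene 0.97 [169.3 244.7] 1809 (np.int64(217), np.int64(274), np.int64(146), np.int64(194)) [0.52  0.147 0.068]
case_1 scene 0.67 [217.7 319.5] 2464 (np.int64(290), np.int64(354), np.int64(191), np.int64(249)) [ 0.482 -0.173  0.068]
tab_1 top 0.87 [198.3 315.2] 1649 (np.int64(292), np.int64(333), np.int64(178), np.int64(230)) [ 0.505 -0.159  0.068]
tab_1 top 0.73 [187.6 213.4] 1598 (np.int64(193), np.int64(240), np.int64(165), np.int64(218)) [0.545 0.173 0.068]
tab_1 scene 0.94 [212.2 323.2] 1712 (np.int64(290), np.int64(353), np.int64(191), np.int64(237)) [ 0.499 -0.16   0.068]
tab_1 scene 0.63 [162.3 248.5] 1198 (np.int64(216), np.int64(274), np.int64(146), np.int64(181)) [0.538 0.173 0.068]
spanner top 0.64 [219.2 371. ] 83 (np.int64(362), np.int64(391), np.int64(215), np.int64(222)) [ 0.44  -0.388  0.   ]
spanner top 0.6 [253.5 356.5] 148 (np.
[... 457 characters left out ...]
6.1 160.2] 367 (np.int64(151), np.int64(172), np.int64(208), np.int64(226)) [0.457 0.379 0.   ]
timer scene 0.62 [166.8 185.5] 257 (np.int64(175), np.int64(197), np.int64(158), np.int64(174)) [0.457 0.391 0.   ]
septa_jar top 0.6 [179.3 266.4] 97 (np.int64(263), np.int64(272), np.int64(172), np.int64(183)) [ 0.596 -0.003  0.   ]
septa_jar scene 0.55 [190.4 295.5] 185 (np.int64(290), np.int64(301), np.int64(178), np.int64(195)) [0.615 0.018 0.   ]
ferrule_tin top 0.53 [199.1 268.8] 172 (np.int64(260), np.int64(274), np.int64(194), np.int64(207)) [ 0.511 -0.     0.   ]
ferrule_tin scene 0.64 [203.2 278.9] 220 (np.int64(271), np.int64(287), np.int64(197), np.int64(211)) [0.514 0.008 0.   ]
0.75
```

View pics/ct.png

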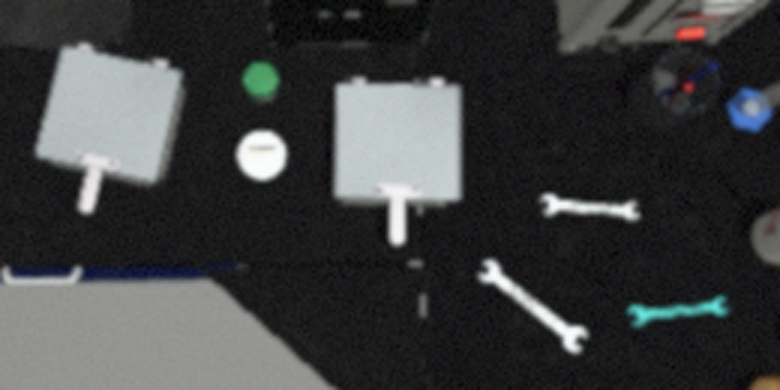

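View pics/cs.png

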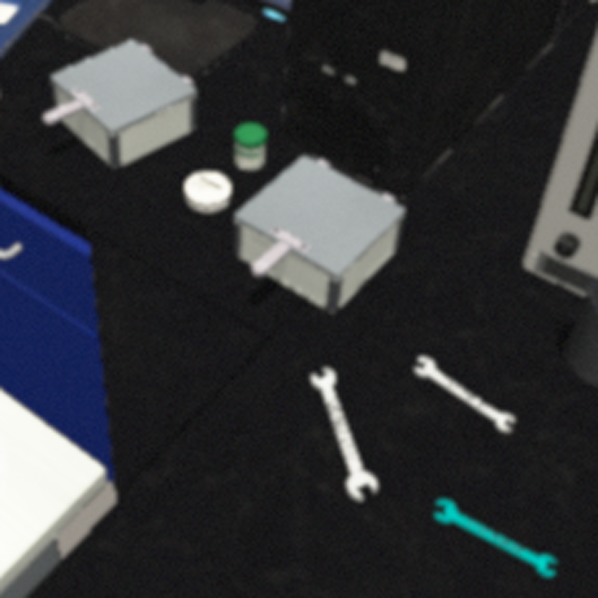

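```bash
cat > fit.py <<'E'
from h import *
from scipy.optimize import least_squares
Ct=cam('top');Cs=cam('scene')
t=lambda p:(np.array(p)+.5)/3-.5+[180,150]
s=lambda p:(np.array(p)+.5)/2.6-.5+[200,130]
# order: back-left, back-right, front-right, front-left
D={'A':([(64,48),(184,70),(157,184),(37,156)],[(132,40),(196,90),(115,132),(52,78)],(86,213),(45,120)),
   'B':([(335,85),(461,82),(462,200),(335,199)],[(306,157),(405,212),(333,276),(237,214)],(398,244),(257,269))}
X=np.array([[67,71],[67,-71],[-65,-71],[-65,71]])/1000
for k,(a,b,ta,tb) in D.items():
    a=t(a);b=s(b)
    def P(q):
        c,sn=np.cos(q[3]),np.sin(q[3]); return np.c_[X@np.array([[c,sn],[-sn,c]])+q[:2],np.full(4,q[2])]
    f=lambda q:np.r_[(proj(Ct,P(q))-a).ravel(),(proj(Cs,P(q))-b).ravel()]
    r=least_squares(f,[.55,0,.068,0]);q=r.x
    print(k,np.round(q[:3],4),np.degrees(q[3]).round(2),'rms px',np.sqrt(np.mean(r.fun**2)).round(2))
    u=np.array([np.cos(q[3]),np.sin(q[3])])
    print(' tab',np.round(q[:2]-u*.095,4),'tip tri',tri([ray(Ct,t(ta)),ray(Cs,s(tb))]).round(4))
e1=tri([ray(Ct,t((545,205))),ray(Cs,s((424,364)))]);e2=tri([ray(Ct,t((636,211))),ray(Cs,s((507,423)))])
print('spanner',e1.round(4),e2.round(4),np.linalg.norm(e1-e2),((e1+e2)/2).round(4),np.degrees(np.arctan2(*(e1-e2)[[1,0]])))
e1=tri([ray(Ct,t((488,268))),ray(Cs,s((323,374)))]);e2=tri([ray(Ct,t((577,343))),ray(Cs,s((360,490)))])
print('big',np.linalg.norm(e1-e2))
E
python3 fit.py
```

```text
A [0.5462 0.1709 0.0706] -12.49 rms px 0.48
 tab [0.4535 0.1915] tip tri [0.433  0.1981 0.0701]
B [ 0.509  -0.1581  0.069 ] -2.33 rms px 0.79
 tab [ 0.4141 -0.1543] tip tri [ 0.3925 -0.1559  0.0752]
spanner [ 0.4422 -0.3368  0.0097] [ 0.4312 -0.4404  0.0118] 0.10413978779402966 [ 0.4367 -0.3886  0.0107] 83.88899540323436
big 0.1343521298573698
```

The cases, fitted from both views (rms about 0.5–0.8 px):

| Case | Centre (m) | Yaw (deg) |
|---|---|---|
| A | (0.546, 0.171) | −12.5 |
| B | (0.509, −0.158) | −2.3 |

Both lid tops come out near 0.07 m, which agrees with the text.

The crop confirms the spanner. The steel one at top (377,218) measures about 104 mm between its heads, against 134 mm for the other steel one. The turquoise one is to be left. I'll start with case A, which is nearer.

```bash
cat >> h.py <<'E'
def rel(pos,rot,s=None):
    s=s or arm.observe()
    R0=R.from_euler('xyz',s['tool_rot'],degrees=True)
    if not isinstance(rot,R): rot=R.from_euler('xyz',rot,degrees=True)
    sl=R0.inv().apply(np.array(pos)-s['tool_pos']); an=(R0.inv()*rot).as_rotvec()
    print('slide',sl.round(4).tolist(),'angular',an.round(4).tolist(),'dist',np.linalg.norm(sl).round(3),'deg',np.degrees(np.linalg.norm(an)).round(1))
E
python3 - <<'E'
from h import *
Ct=cam('top')
for uv in [(270,165),(325,165),(160,165),(225,165)]: print(onz(Ct,uv,0).round(3))
rel([.4535,.1915,.17],[180,0,167.5])
E
```

```text
[ 0.642 -0.012  0.   ]
[ 0.638 -0.213  0.   ]
[0.648 0.39  0.   ]
[0.644 0.152 0.   ]
slide [-0.382, -0.3146, 0.0527] angular [0.0001, 0.0, -0.0646] dist 0.498 deg 3.7
```

```bash
python3 -m crank '[{"slide":[-0.05,-0.04,0.0],"angular":[0,0,-0.0646]},{"slide":[-0.11,-0.09,0.0],"angular":[0,0,-0.0646]},{"slide":[-0.382,-0.3146,0.0527],"angular":[0,0,-0.0646]},{"slide":[-0.382,-0.3146,0.0527],"angular":[0,0,-0.0646]},{"slide":[-0.382,-0.3146,0.0527],"angular":[0,0,-0.0646]},{"slide":[-0.382,-0.3146,0.0527],"angular":[0,0,-0.0646]},{"slide":[-0.382,-0.3146,0.0527],"angular":[0,0,-0.0646]},{"slide":[-0.382,-0.3146,0.0527],"angular":[0,0,-0.0646]},{"slide":[-0.382,-0.3146,0.0527],"angular":[0,0,-0.0646]},{"slide":[-0.382,-0.3146,0.0527],"angular":[0,0,-0.0646]}]' -1
python3 - <<'E'
from h import *
s=arm.observe(); snap('wrist','w1.png'); C=cam('wrist',s)
print(s['time'],s['tool_pos'],s['tool_rot'])
print(proj(C,[[.4535,.1915,.068],[.433,.197,.068]]))
E
```

```text
time: 2.0
tool_pos: [0.4532, 0.192, 0.17]
tool_rot: [180.0, -0.0, 167.5]
force: [-0.5, 0.5, 0.5]
grip_width: 0.0877
2.0 [0.4532318  0.19201493 0.17003248] [ 1.79972006e+02 -1.75183382e-02  1.67482911e+02]
[[281.89287241 209.18566721]
 [282.91296735 186.22973044]]
```

View pics/w1.png

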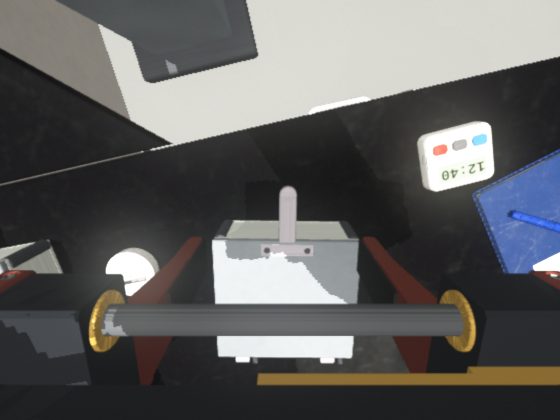

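The wrist view shows the tab running from (288,187) to (288,243), about 6 px to the right of my prediction. Next I'll correct for that, lower the arm with a small backward lean, and look a second time.

```bash
python3 - <<'E'
from h import *
s=arm.observe(); C=cam('wrist',s)
for uv in [(288,187),(288,200),(288,215),(288,243),(218,238),(357,238),(354,357),(218,357)]: print(uv,onz(C,uv,.068).round(4))
E
```

```text
(288, 187) [0.4344 0.202  0.068 ]
(288, 200) [0.446  0.1995 0.068 ]
(288, 215) [0.4598 0.1965 0.068 ]
(288, 243) [0.4866 0.1907 0.068 ]
(218, 238) [0.4676 0.1281 0.068 ]
(357, 238) [0.4957 0.2546 0.068 ]
(354, 357) [0.6275 0.2314 0.068 ]
(218, 357) [0.5966 0.0917 0.068 ]
```

```bash
python3 - <<'E'
import cv2
i=cv2.imread('pics/w1.png')[170:370,190:380]; cv2.imwrite('pics/w1c.png',cv2.resize(i,None,fx=3,fy=3,interpolation=cv2.INTER_CUBIC))
E
```

```text
(no output)
```

View pics/w1c.png

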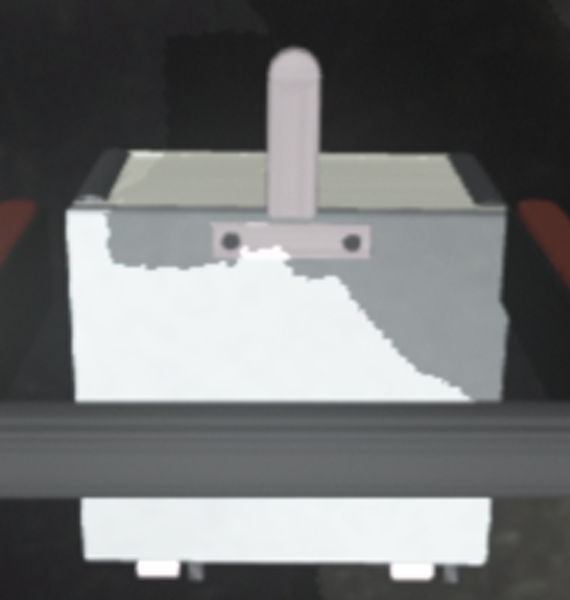

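```bash
python3 - <<'E'
from h import *
from scipy.optimize import least_squares
s=arm.observe(); C=cam('wrist',s)
X=np.array([[67,71],[67,-71],[-65,-71],[-65,71],[-117,0]])/1000
c=lambda p:(np.array(p)+.5)/3-.5+[190,170]
a=c([(487,562),(84,560),(67,210),(505,207),(294,48)])
def P(q):
    cc,sn=np.cos(q[3]),np.sin(q[3]); return np.c_[X@np.array([[cc,sn],[-sn,cc]])+q[:2],np.full(5,q[2])]
r=least_squares(lambda q:(proj(C,P(q))-a).ravel(),[.546,.17,.068,-.2]);q=r.x
print(q[:3].round(4),np.degrees(q[3]).round(2),r.fun.round(1),np.round(q[:2]-.095*np.array([np.cos(q[3]),np.sin(q[3])]),4))
q[2]=.068
r=least_squares(lambda v:(proj(C,P([v[0],v[1],.068,v[2]]))-a).ravel(),[.546,.17,-.2]);q=r.x
print(q[:2].round(4),np.degrees(q[2]).round(2),r.fun.round(1),np.round(q[:2]-.095*np.array([np.cos(q[2]),np.sin(q[2])]),4))
E
```

```text
[0.548  0.1748 0.0642] -12.71 [-0.5 -1.1  0.5 -0.9 -1.2 -0.   2.7  1.5 -1.4  0.3] [0.4554 0.1957]
[0.5463 0.1751] -12.71 [ 0.3  0.1 -0.3  0.4 -2.3 -0.3  3.8  1.2 -1.4 -0.8] [0.4536 0.196 ]
```

```bash
cat >> h.py <<'E'
def graspose(tab,yaw,lean,back=0.019):
    Rt=R.from_euler('xyz',[180,0,180+yaw],degrees=True)*R.from_rotvec([0,np.radians(lean),0])
    return np.array(tab)+back*Rt.apply([0,0,1]),Rt
E
python3 - <<'E'
from h import *
p,Rt=graspose([.454,.1955,.064],-12.6,-10)
print(p); rel(p,Rt)
E
```

```text
[0.45721986 0.19478028 0.04528865]
slide [-0.0038, 0.0028, 0.1248] angular [0.001, -0.1748, 0.0031] dist 0.125 deg 10.0
```

```bash
python3 -m crank '[{"slide":[-0.004,0.003,0.05],"angular":[0,-0.175,0.003]},{"slide":[-0.004,0.003,0.1],"angular":[0,-0.175,0.003]},{"slide":[-0.004,0.003,0.125],"angular":[0,-0.175,0.003]},{"slide":[-0.004,0.003,0.125],"angular":[0,-0.175,0.003]}]'
python3 - <<'E'
from h import *
s=arm.observe(); snap('wrist','w2.png'); C=cam('wrist',s)
print(s['time'],s['tool_pos'],s['tool_rot'],s['force'])
print(proj(C,[[.454,.1955,.068],[.433,.197,.068]]))
E
```

```text
time: 2.55
tool_pos: [0.4555, 0.1961, 0.0437]
tool_rot: [-179.9, 9.9, 167.6]
force: [-0.4, 0.4, 1.4]
grip_width: 0.0879
2.55 [0.45553567 0.1960528  0.0437277 ] [-179.92069206    9.85900904  167.61611852] [-0.43386296  0.36850916  1.40104658]
[[281.09536197 281.90459848]
 [274.64331139 247.20694502]]
```

View pics/w2.png

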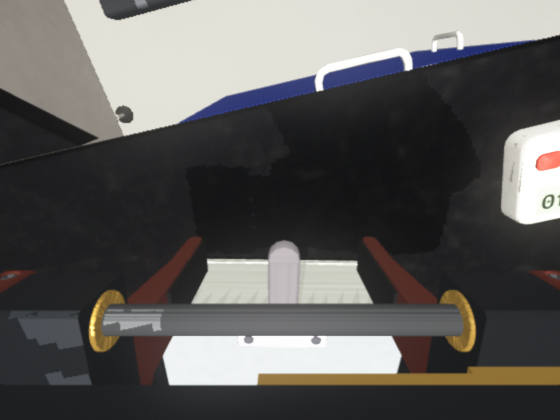

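The tab sits midway between the fingers, with its tip at (284,242) and the finger midline near column 283. I'll close gently.

```bash
python3 -m crank '[{"slide":[0,0,0],"angular":[0,0,0]},{"slide":[0,0,0],"angular":[0,0,0]},{"slide":[0,0,0],"angular":[0,0,0]},{"slide":[0,0,0],"angular":[0,0,0]},{"slide":[0,0,0],"angular":[0,0,0]},{"slide":[0,0,0],"angular":[0,0,0]}]' 1 20
python3 - <<'E'
from h import *
s=arm.observe(); print(s['force'],s['moment'],s['grip_width'])
# arc rows: grip pt 160 from hinge, 4 above
u=R.from_euler('xyz',s['tool_rot'],degrees=True)
gp=np.array(s['tool_pos'])-.019*u.apply([0,0,1]); print('gp',gp)
yaw=np.radians(-12.6);h=np.array([.5473,.1735,.060])+.065*np.array([np.cos(yaw),np.sin(yaw),0])
h=h+0; ax=np.array([-np.sin(yaw),np.cos(yaw),0]); p0=np.array(s['tool_pos'])
for th in range(3,34,3):
    q=R.from_rotvec(ax*np.radians(th)); p=h+q.apply(p0-h)
    print(th,u.inv().apply(p-p0).round(4),(u.inv()*q*u).as_rotvec().round(4))
E
```

```text
time: 3.35
tool_pos: [0.4567, 0.1961, 0.045]
tool_rot: [180.0, 9.9, 167.5]
force: [-0.3, -0.4, -0.1]
grip_width: 0.0311
[-0.32214591 -0.44658722 -0.06760593] [0.05849034 0.17273898 0.00038705] 0.031147741503305133
gp [0.45346916 0.19678177 0.06368952]
3 [-0.0009  0.     -0.0083] [-0.0001  0.0524  0.    ]
6 [-0.0022  0.     -0.0165] [-3.000e-04  1.047e-01  1.000e-04]
9 [-0.0039  0.     -0.0247] [-4.000e-04  1.571e-01  1.000e-04]
12 [-0.0061  0.     -0.0327] [-5.000e-04  2.094e-01  1.000e-04]
15 [-0.0087  0.     -0.0406] [-6.000e-04  2.618e-01  2.000e-04]
18 [-0.0116  0.     -0.0484] [-8.000e-04  3.142e-01  2.000e-04]
21 [-0.015 -0.    -0.056] [-9.000e-04  3.665e-01  2.000e-04]
24 [-0.0188 -0.     -0.0634] [-1.000e-03  4.189e-01  3.000e-04]
27 [-0.023  -0.     -0.0706] [-1.200e-03  4.712e-01  3.000e-04]
30 [-0.0275 -0.     -0.0776] [-1.300e-03  5.236e-01  3.000e-04]
33 [-0.0324 -0.     -0.0843] [-1.40e-03  5.76e-01  4.00e-04]
```

```bash
python3 -m crank '[{"slide":[0,0,0],"angular":[0,0,0]},{"slide":[0,0,0],"angular":[0,0,0]},{"slide":[0,0,0],"angular":[0,0,0]},{"slide":[0,0,0],"angular":[0,0,0]}]'
```

```text
time: 3.85
tool_pos: [0.4568, 0.1965, 0.045]
tool_rot: [180.0, 10.0, 167.5]
force: [0.4, 2.5, -0.5]
grip_width: 0.0159
```

Gripped, with the opening at 15.9 mm. Now half the lift, to read the force.

```bash
python3 -m crank '[{"slide":[-0.001,0,-0.008],"angular":[0,0.052,0]},{"slide":[-0.002,0,-0.0165],"angular":[0,0.105,0]},{"slide":[-0.004,0,-0.0247],"angular":[0,0.157,0]},{"slide":[-0.006,0,-0.0327],"angular":[0,0.209,0]},{"slide":[-0.0087,0,-0.0406],"angular":[0,0.262,0]},{"slide":[-0.0087,0,-0.0406],"angular":[0,0.262,0]}]'
```

```text
time: 4.6
tool_pos: [0.4581, 0.1962, 0.0866]
tool_rot: [179.9, -5.1, 167.5]
force: [-2.9, 1.9, 0.1]
grip_width: 0.0159
```

```bash
python3 - <<'E'
from h import *
s=arm.observe(); i=snap('scene','s2.png'); print(s['force'],s['moment'])
cv2.imwrite('pics/s2c.png',cv2.resize(i[80:280,150:380,::-1],None,fx=2.6,fy=2.6))
u=R.from_euler('xyz',s['tool_rot'],degrees=True)
yaw=np.radians(-12.6);h=np.array([.5473,.1735,.060])+.065*np.array([np.cos(yaw),np.sin(yaw),0])
ax=np.array([-np.sin(yaw),np.cos(yaw),0]); p0=np.array(s['tool_pos'])
for th in range(3,19,3):
    q=R.from_rotvec(ax*np.radians(th)); p=h+q.apply(p0-h)
    print(th,u.inv().apply(p-p0).round(4),(u.inv()*q*u).as_rotvec().round(4))
E
```

```text
[-2.87569536  1.9192271   0.06448148] [ 0.53942954  0.18075821 -0.23650718]
3 [-0.0009  0.     -0.0083] [-0.0001  0.0524  0.    ]
6 [-0.0022  0.     -0.0165] [-2.000e-04  1.047e-01  1.000e-04]
9 [-0.0039  0.     -0.0247] [-3.000e-04  1.571e-01  1.000e-04]
12 [-0.006   0.     -0.0327] [-3.000e-04  2.094e-01  2.000e-04]
15 [-0.0086  0.     -0.0407] [-4.000e-04  2.618e-01  2.000e-04]
18 [-0.0116  0.     -0.0484] [-5.000e-04  3.142e-01  3.000e-04]
```

View pics/s2c.png

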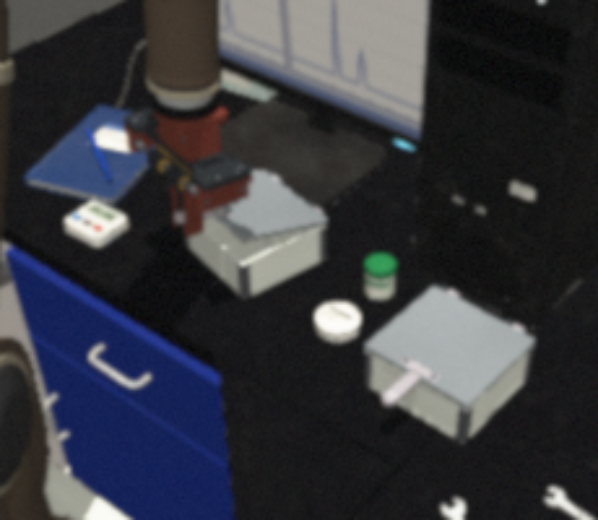

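The scene view shows lid A lifting with the gripper at about (215,185) in the crop. I'll carry on to 30°.

```bash
python3 -m crank '[{"slide":[-0.001,0,-0.008],"angular":[0,0.052,0]},{"slide":[-0.002,0,-0.0165],"angular":[0,0.105,0]},{"slide":[-0.004,0,-0.0247],"angular":[0,0.157,0]},{"slide":[-0.006,0,-0.0327],"angular":[0,0.209,0]},{"slide":[-0.0087,0,-0.0406],"angular":[0,0.262,0]},{"slide":[-0.0087,0,-0.0406],"angular":[0,0.262,0]},{"slide":[-0.0087,0,-0.0406],"angular":[0,0.262,0]}]'
python3 - <<'E'
from h import *
s=arm.observe(); print(s['force'],s['moment'])
u=R.from_euler('xyz',s['tool_rot'],degrees=True); print(np.array(s['tool_pos'])-.019*u.apply([0,0,1]))
E
```

```text
time: 5.52
tool_pos: [0.4694, 0.1935, 0.1255]
tool_rot: [180.0, -20.1, 167.5]
force: [-1.4, 1.4, 0.6]
grip_width: 0.0158
[-1.38291806  1.39294451  0.57616668] [ 0.15885912  0.08765755 -0.21134196]
[0.47573387 0.19206904 0.14336689]
```

```bash
python3 -m crank '[{"slide":[0,0,0],"angular":[0,0,0]},{"slide":[0,0,0],"angular":[0,0,0]},{"slide":[0,0,0],"angular":[0,0,0]},{"slide":[0,0,0],"angular":[0,0,0]},{"slide":[0,0,0],"angular":[0,0,0]},{"slide":[0,0,0],"angular":[0,0,0]}]' -0.2
python3 - <<'E'
from h import *
i=snap('wrist','w3.png');  i=snap('scene','s3.png')
cv2.imwrite('pics/s3c.png',cv2.resize(i[80:280,150:380,::-1],None,fx=2.6,fy=2.6))
E
```

```text
time: 6.28
tool_pos: [0.4694, 0.1934, 0.1255]
tool_rot: [-180.0, -20.1, 167.5]
force: [0.6, 0.0, -0.1]
grip_width: 0.0524
```

View pics/w3.png

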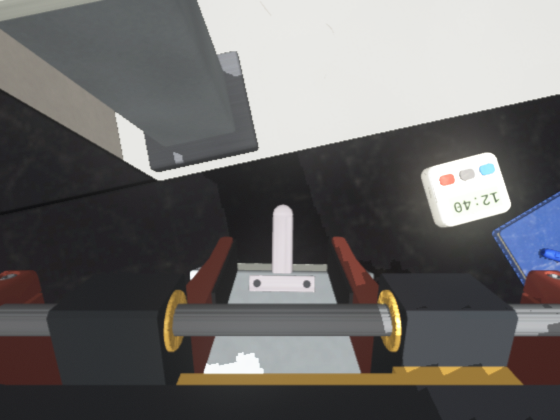

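View pics/s3c.png

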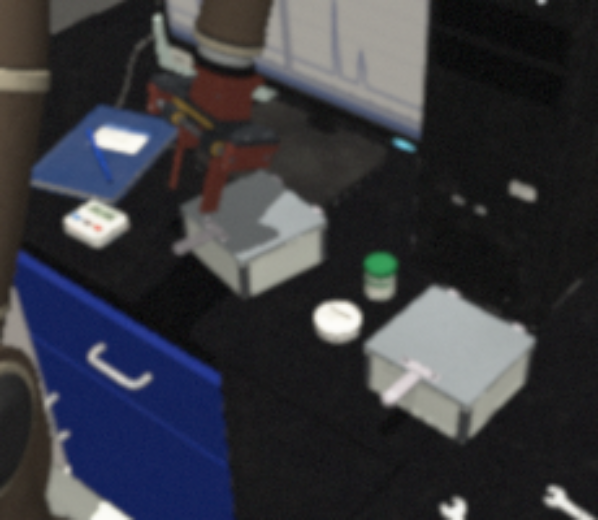

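Lid A dropped shut by itself: in the crop it is flat, with its tab low at (185,243). So A is the slack one, and B should hold. Moving to B.

```bash
python3 - <<'E'
from h import *
rel([.4141,-.152,.17],[180,0,177.7])
E
```

```text
slide [-0.004, -0.3492, -0.0488] angular [0.031, -0.3495, -0.1755] dist 0.353 deg 22.5
```

```bash
python3 -m crank '[{"slide":[-0.002,0,-0.05],"angular":[0,-0.12,0]},{"slide":[-0.004,-0.05,-0.05],"angular":[0.03,-0.25,-0.1]},{"slide":[-0.004,-0.349,-0.049],"angular":[0.031,-0.35,-0.175]},{"slide":[-0.004,-0.349,-0.049],"angular":[0.031,-0.35,-0.175]},{"slide":[-0.004,-0.349,-0.049],"angular":[0.031,-0.35,-0.175]},{"slide":[-0.004,-0.349,-0.049],"angular":[0.031,-0.35,-0.175]},{"slide":[-0.004,-0.349,-0.049],"angular":[0.031,-0.35,-0.175]},{"slide":[-0.004,-0.349,-0.049],"angular":[0.031,-0.35,-0.175]}]'
python3 - <<'E'
from h import *
s=arm.observe(); i=snap('wrist','w4.png'); C=cam('wrist',s)
print(s['time'],s['tool_pos'],s['tool_rot'])
print(proj(C,[[.4141,-.152,.068],[.394,-.151,.068]]))
E
```

```text
time: 7.38
tool_pos: [0.4131, -0.1552, 0.1705]
tool_rot: [-179.9, 0.1, 177.3]
force: [0.3, 0.8, -0.4]
grip_width: 0.0525
7.375 [ 0.41305243 -0.15520889  0.17046089] [-1.79946595e+02  5.08775099e-02  1.77295666e+02]
[[285.91568838 209.54383614]
 [286.03237447 187.83705156]]
```

View pics/w4.png

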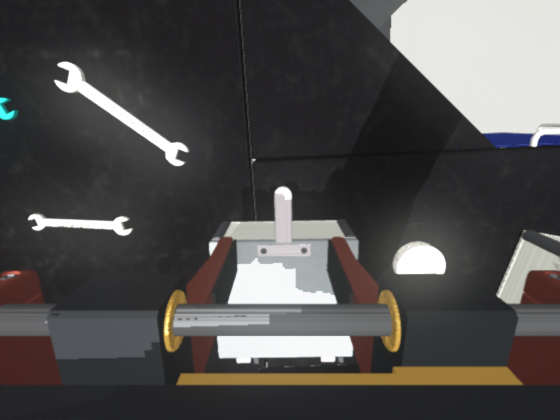

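```bash
python3 - <<'E'
from h import *
s=arm.observe(); C=cam('wrist',s)
print(onz(C,(283.5,187),.068),onz(C,(283.5,240),.068))
print('sp',onz(C,(37,222),.005),onz(C,(123,225),.005))
p,Rt=graspose([.4138,-.1535,.064],-2.5,-10)
rel(p,Rt)
E
```

```text
[ 0.39379604 -0.1509532   0.068     ] [ 0.44425249 -0.15316767  0.068     ]
sp [ 0.43481684 -0.43349174  0.005     ] [ 0.44282467 -0.33628846  0.005     ]
slide [-0.0033, -0.0005, 0.125] angular [-0.0001, -0.1738, -0.0007] dist 0.125 deg 10.0
```

```bash
python3 -m crank '[{"slide":[-0.003,0.001,0.05],"angular":[0,-0.174,0]},{"slide":[-0.003,0.001,0.1],"angular":[0,-0.174,0]},{"slide":[-0.003,0.001,0.125],"angular":[0,-0.174,0]},{"slide":[-0.003,0.001,0.125],"angular":[0,-0.174,0]}]'
python3 - <<'E'
from h import *
s=arm.observe(); i=snap('wrist','w5.png')
print(s['tool_pos'],s['force'])
E
```

```text
time: 7.92
tool_pos: [0.416, -0.1504, 0.0439]
tool_rot: [179.9, 9.8, 177.5]
force: [-0.6, -0.5, 0.4]
grip_width: 0.0527
[ 0.41595897 -0.15041961  0.04385327] [-0.64851122 -0.53844675  0.39082615]
```

View pics/w5.png

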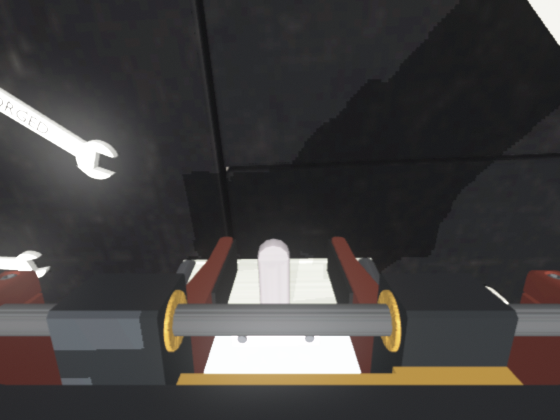

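The tab is at column 274 with the finger midline near 283, so I'll shift −4 mm in y and then close.

```bash
python3 -m crank '[{"slide":[0,-0.004,-0.001],"angular":[0,0,0]},{"slide":[0,-0.004,-0.001],"angular":[0,0,0]},{"slide":[0,-0.004,-0.001],"angular":[0,0,0]},{"slide":[0,-0.004,-0.001],"angular":[0,0,0]},{"slide":[0,-0.004,-0.001],"angular":[0,0,0]},{"slide":[0,-0.004,-0.001],"angular":[0,0,0]},{"slide":[0,-0.004,-0.001],"angular":[0,0,0]}]' 1 20
python3 - <<'E'
from h import *
s=arm.observe(); 
u=R.from_euler('xyz',s['tool_rot'],degrees=True)
print(np.array(s['tool_pos'])-.019*u.apply([0,0,1]))
E
```

```text
time: 8.85
tool_pos: [0.4169, -0.1547, 0.0464]
tool_rot: [179.9, 9.9, 177.6]
force: [-1.4, 2.5, 7.0]
grip_width: 0.016
[ 0.41361327 -0.15456673  0.0650834 ]
```

```bash
python3 -m crank '[{"slide":[-0.001,0,-0.008],"angular":[0,0.052,0]},{"slide":[-0.002,0,-0.0165],"angular":[0,0.105,0]},{"slide":[-0.004,0,-0.0247],"angular":[0,0.157,0]},{"slide":[-0.006,0,-0.0327],"angular":[0,0.209,0]},{"slide":[-0.0087,0,-0.0406],"angular":[0,0.262,0]},{"slide":[-0.0116,0,-0.0484],"angular":[0,0.314,0]},{"slide":[-0.015,0,-0.056],"angular":[0,0.3665,0]},{"slide":[-0.0188,0,-0.0634],"angular":[0,0.419,0]},{"slide":[-0.023,0,-0.0706],"angular":[0,0.471,0]},{"slide":[-0.0275,0,-0.0776],"angular":[0,0.5236,0]},{"slide":[-0.0275,0,-0.0776],"angular":[0,0.5236,0]},{"slide":[-0.0275,0,-0.0776],"angular":[0,0.5236,0]}]'
python3 - <<'E'
from h import *
s=arm.observe(); print(s['force'])
u=R.from_euler('xyz',s['tool_rot'],degrees=True)
print(np.array(s['tool_pos'])-.019*u.apply([0,0,1]))
E
```

```text
time: 10.35
tool_pos: [0.4308, -0.155, 0.1271]
tool_rot: [179.9, -20.0, 177.6]
force: [2.6, 1.8, -3.5]
grip_width: 0.0158
[ 2.58302997  1.77605261 -3.53281604]
[ 0.43728156 -0.15533095  0.14497216]
```

```bash
python3 -m crank '[{"slide":[0,0,0],"angular":[0,0,0]},{"slide":[0,0,0],"angular":[0,0,0]},{"slide":[0,0,0],"angular":[0,0,0]},{"slide":[0,0,0],"angular":[0,0,0]},{"slide":[0,0,0],"angular":[0,0,0]},{"slide":[0,0,0],"angular":[0,0,0]},{"slide":[0,0,0],"angular":[0,0,0]},{"slide":[0,0,0],"angular":[0,0,0]}]' -0.2
python3 - <<'E'
from h import *
i=snap('wrist','w6.png');  i=snap('scene','s6.png')
cv2.imwrite('pics/s6c.png',cv2.resize(i[80:340,150:430,::-1],None,fx=2.3,fy=2.3))
E
```

```text
time: 11.35
tool_pos: [0.4308, -0.155, 0.1271]
tool_rot: [179.9, -20.0, 177.6]
force: [-0.9, -0.8, -0.5]
grip_width: 0.0526
```

View pics/w6.png

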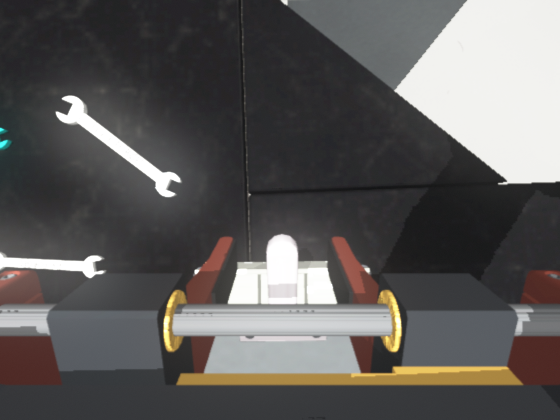

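View pics/s6c.png

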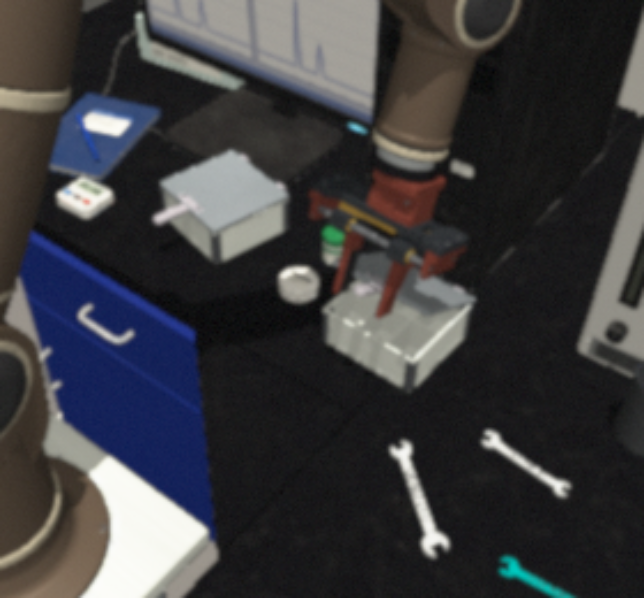

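Lid B stays up at about 30°, with the tab raised and the lid tilted in the crop near (410,285). Now the spanner.

```bash
python3 - <<'E'
from h import *
s=arm.observe(); print(np.round(s['qpos'],1))
rel([.4388,-.385,.17],[180,0,84.5],s)
rel([.4388,-.385,.17],[180,0,-95.5],s)
E
```

```text
[ -3.4  26.9  19.6 106.3  -4.6  67.8 105.8]
slide [-0.0019, -0.2294, -0.0467] angular [-0.2815, -0.269, 1.6068] dist 0.234 deg 94.7
slide [-0.0019, -0.2294, -0.0467] angular [0.2651, -0.2774, -1.5001] dist 0.234 deg 88.7
```

```bash
python3 -m crank '[{"slide":[0,0,-0.05],"angular":[0,0,0]},{"slide":[0,0,-0.08],"angular":[0,0,0]},{"slide":[0,-0.05,-0.08],"angular":[-0.03,-0.03,0.17]},{"slide":[-0.002,-0.229,-0.047],"angular":[-0.2815,-0.269,1.607]},{"slide":[-0.002,-0.229,-0.047],"angular":[-0.2815,-0.269,1.607]},{"slide":[-0.002,-0.229,-0.047],"angular":[-0.2815,-0.269,1.607]},{"slide":[-0.002,-0.229,-0.047],"angular":[-0.2815,-0.269,1.607]},{"slide":[-0.002,-0.229,-0.047],"angular":[-0.2815,-0.269,1.607]},{"slide":[-0.002,-0.229,-0.047],"angular":[-0.2815,-0.269,1.607]},{"slide":[-0.002,-0.229,-0.047],"angular":[-0.2815,-0.269,1.607]},{"slide":[-0.002,-0.229,-0.047],"angular":[-0.2815,-0.269,1.607]},{"slide":[-0.002,-0.229,-0.047],"angular":[-0.2815,-0.269,1.607]},{"slide":[-0.002,-0.229,-0.047],"angular":[-0.2815,-0.269,1.607]},{"slide":[-0.002,-0.229,-0.047],"angular":[-0.2815,-0.269,1.607]},{"slide":[-0.002,-0.229,-0.047],"angular":[-0.2815,-0.269,1.607]}]'
python3 - <<'E'
from h import *
s=arm.observe(); i=snap('wrist','w7.png'); C=cam('wrist',s)
print(s['tool_pos'],s['tool_rot'],np.round(s['qpos'],1))
print(proj(C,[[.4422,-.3368,.005],[.4312,-.4404,.005]]))
E
```

```text
time: 13.32
tool_pos: [0.4391, -0.3849, 0.1702]
tool_rot: [-180.0, 0.0, 84.5]
force: [-0.4, 0.4, -1.0]
grip_width: 0.0528
[ 0.43905686 -0.38486223  0.17019572] [-1.79982434e+02  1.48224333e-03  8.45406878e+01] [  3.6  27.6  45.4 103.  -22.7  58.9  52.2]
[[281.59636934 147.74490177]
 [280.76023316 239.26750289]]
```

View pics/w7.png

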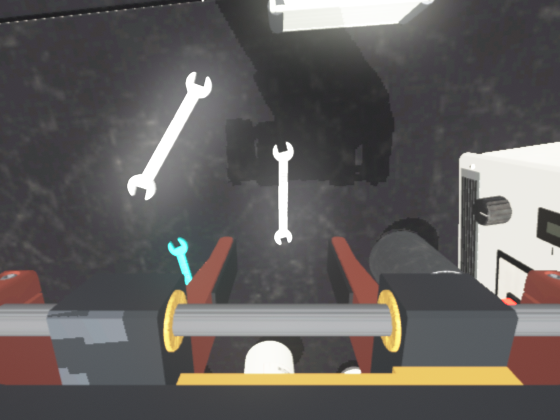

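The spanner is aligned with the tool, from (283,143) to (283,244) on the midline. In view, the turquoise one is at (180,255), the bigger steel one at (170,135), and a cup and bottle stand well clear. I'll work out its middle and lower the arm.

```bash
python3 - <<'E'
from h import *
s=arm.observe(); C=cam('wrist',s)
i=cv2.imread('pics/w7.png'); g=i[:,:,1]
m=np.zeros_like(g); m[130:255,260:305]=(g[130:255,260:305]>130); ys,xs=np.nonzero(m); print(xs.min(),xs.max(),ys.min(),ys.max())
a=onz(C,((xs[ys<ys.min()+15]).mean(),ys.min()),.005);b=onz(C,((xs[ys>ys.max()-12]).mean(),ys.max()),.005)
print(a,b,np.linalg.norm(a-b),(a+b)/2,np.degrees(np.arctan2(*(a-b)[[1,0]])))
rel([*((a+b)/2)[:2],.07],[180,0,84.5],s)
cv2.imwrite('pics/w7c.png',cv2.resize(i[60:270,120:330],None,fx=2.8,fy=2.8))
E
```

```text
272 293 142 244
[ 0.4445241  -0.33101264  0.005     ] [ 0.43246075 -0.44643577  0.005     ] 0.11605181476599427 [ 0.43849242 -0.38872421  0.005     ] 84.0334442537245
slide [-0.0039, -0.0001, 0.1002] angular [-0.0002, 0.0, 0.0004] dist 0.1 deg 0.0
```

View pics/w7c.png

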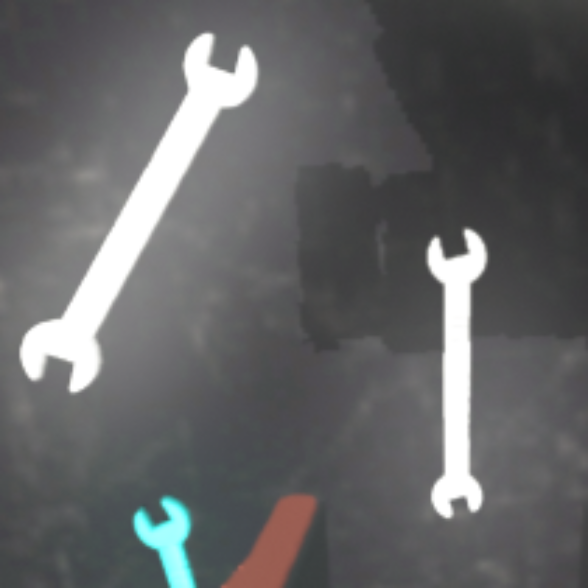

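The crop confirms it: the right-hand steel spanner measures 116 mm against the stated 117, and it is clearly smaller than the left steel one. The turquoise one is at the bottom. Going down.

```bash
python3 -m crank '[{"slide":[-0.004,0,0.05],"angular":[0,0,0]},{"slide":[-0.004,0,0.1],"angular":[0,0,0]},{"slide":[-0.004,0,0.1],"angular":[0,0,0]},{"slide":[-0.004,0,0.1],"angular":[0,0,0]}]'
python3 - <<'E'
from h import *
s=arm.observe(); i=snap('wrist','w8.png'); C=cam('wrist',s)
print(s['tool_pos'],s['tool_rot'])
print(proj(C,[[.4445,-.331,.005],[.4325,-.4464,.005]]))
rel([.4385,-.3887,.002],[180,0,84.3],s)
E
```

```text
time: 13.88
tool_pos: [0.4389, -0.3898, 0.0717]
tool_rot: [180.0, 0.1, 84.5]
force: [-0.7, -0.1, -0.6]
grip_width: 0.0524
[ 0.43894395 -0.38981657  0.07167622] [1.79965187e+02 6.11297244e-02 8.45038830e+01]
[[283.18564979 143.13824535]
 [282.09950977 283.41396609]]
slide [0.0011, -0.0006, 0.0697] angular [0.0006, 0.0011, 0.0036] dist 0.07 deg 0.2
```

View pics/w8.png

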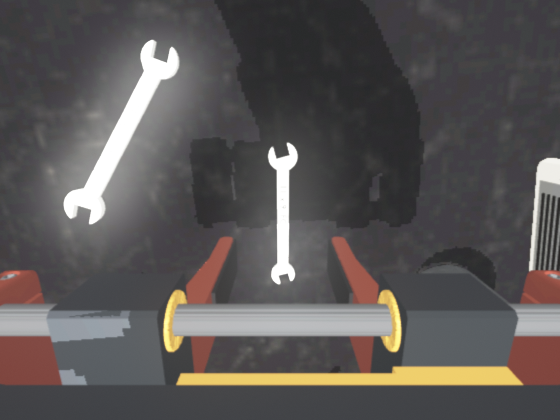

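The second height agrees: the ends are at rows 143 and 284, against predictions of 143.1 and 283.4. So the spanner's upper face is about 5 mm up. Down to the bench.

```bash
python3 -m crank '[{"slide":[0.001,-0.0005,0.04],"angular":[0,0,0]},{"slide":[0.001,-0.0005,0.06],"angular":[0,0,0]},{"slide":[0.001,-0.0005,0.0685],"angular":[0,0,0]},{"slide":[0.001,-0.0005,0.0685],"angular":[0,0,0]},{"slide":[0.001,-0.0005,0.0685],"angular":[0,0,0]}]'
```

```text
time: 14.55
tool_pos: [0.4395, -0.3896, 0.0046]
tool_rot: [179.8, 0.1, 84.5]
force: [0.0, 1.3, 0.9]
grip_width: 0.0528
```

```bash
python3 -m crank '[{"slide":[0,0,0.002],"angular":[0,0,0]},{"slide":[0,0,0.002],"angular":[0,0,0]}]'
python3 -m crank '[{"slide":[0,0,0],"angular":[0,0,0]},{"slide":[0,0,0],"angular":[0,0,0]},{"slide":[0,0,0],"angular":[0,0,0]},{"slide":[0,0,0],"angular":[0,0,0]},{"slide":[0,0,0],"angular":[0,0,0]},{"slide":[0,0,0],"angular":[0,0,0]},{"slide":[0,0,0],"angular":[0,0,0]},{"slide":[0,0,0],"angular":[0,0,0]}]' 1 25
```

```text
time: 14.8
tool_pos: [0.4397, -0.3898, 0.003]
tool_rot: [179.8, 0.1, 84.5]
force: [-0.1, -1.1, -0.6]
grip_width: 0.0526
time: 15.8
tool_pos: [0.4397, -0.3898, 0.003]
tool_rot: [179.8, 0.1, 84.5]
force: [-0.1, 0.1, -0.5]
grip_width: 0.0081
```

```bash
python3 -m crank '[{"slide":[0,0,-0.03],"angular":[0,0,0]},{"slide":[0,0,-0.09],"angular":[0,0,0]},{"slide":[0,0,-0.15],"angular":[0,0,0]},{"slide":[0,0,-0.2],"angular":[0,0,0]},{"slide":[0,0,-0.2],"angular":[0,0,0]},{"slide":[0,0,-0.2],"angular":[0,0,0]}]'
python3 - <<'E'
from h import *
i=snap('wrist','w9.png');snap('scene','s9.png'); snap('top','t9.png')
print(np.round(arm.observe()['qpos'],1))
Ct=cam('top')
E
```

```text
time: 16.55
tool_pos: [0.439, -0.3886, 0.2023]
tool_rot: [179.8, 0.1, 84.5]
force: [0.2, 1.4, -0.1]
grip_width: 0.0078
[  2.6  26.   47.2 100.9 -21.2  62.4  51.4]
```

View pics/w9.png

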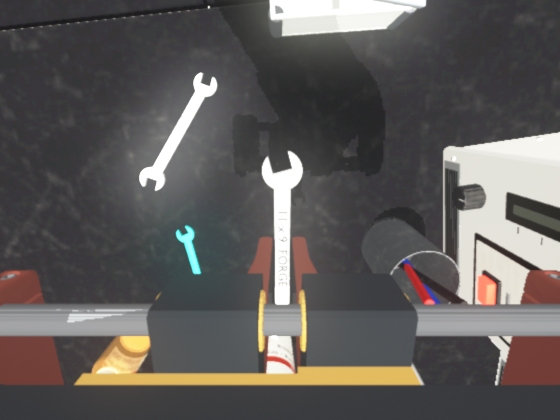

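View pics/s9.png

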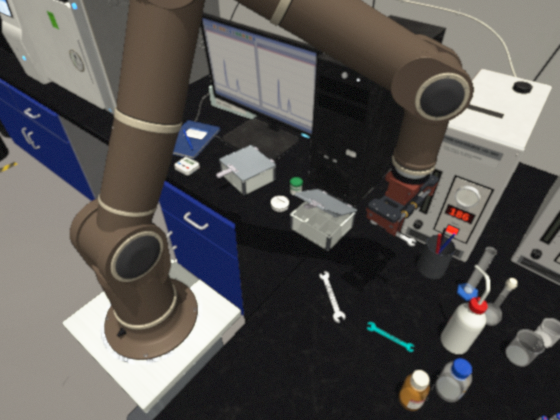

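The spanner is held, with its far head at (282,165) in the wrist view, and lid B still stands up in the scene view. Next: check that it hangs level, then carry it to lid A with its length along the case's x, so the wide gripper body stays clear of the monitor.

```bash
python3 - <<'E'
from h import *
s=arm.observe(); C=cam('wrist',s); u=R.from_euler('xyz',s['tool_rot'],degrees=True)
for dz in(-.01,-.002,.006): print(dz,proj(C,np.array(s['tool_pos'])+u.apply([.0585,0,dz])))
rel([.547,.1755,.2],[180,0,167.5],s)
E
```

```text
-0.01 [[284.15731477 154.37936277]]
-0.002 [[284.04187172 152.84648249]]
0.006 [[283.93717886 151.45634585]]
slide [0.5718, 0.054, 0.0007] angular [-0.0001, 0.0019, -1.4485] dist 0.574 deg 83.0
```

```bash
python3 -m crank '[{"slide":[0,0,-0.03],"angular":[0,0,0]},{"slide":[0.06,0.006,-0.03],"angular":[0,0,-0.15]},{"slide":[0.12,0.012,-0.03],"angular":[0,0,-0.3]},{"slide":[0.18,0.018,-0.03],"angular":[0,0,-0.45]},{"slide":[0.24,0.024,-0.03],"angular":[0,0,-0.6]},{"slide":[0.3,0.029,-0.03],"angular":[0,0,-0.75]},{"slide":[0.36,0.034,-0.03],"angular":[0,0,-0.9]},{"slide":[0.42,0.04,-0.03],"angular":[0,0,-1.05]},{"slide":[0.48,0.046,-0.02],"angular":[0,0,-1.2]},{"slide":[0.53,0.051,-0.01],"angular":[0,0,-1.35]},{"slide":[0.572,0.054,0],"angular":[0,0,-1.4485]},{"slide":[0.572,0.054,0],"angular":[0,0,-1.4485]},{"slide":[0.572,0.054,0],"angular":[0,0,-1.4485]},{"slide":[0.572,0.054,0],"angular":[0,0,-1.4485]}]'
python3 - <<'E'
from h import *
s=arm.observe()
i=snap('wrist','w10.png');i2=snap('scene','s10.png'); C=cam('wrist',s)
cv2.imwrite('pics/s10c.png',cv2.resize(i2[60:260,130:380,::-1],None,fx=2.4,fy=2.4))
print(s['tool_pos'],s['tool_rot'])
X=np.array([[67,71],[67,-71],[-65,-71],[-65,71]])/1000; a=np.radians(-12.6)
M=np.array([[np.cos(a),np.sin(a)],[-np.sin(a),np.cos(a)]])
print(proj(C,np.c_[X@M+[.5465,.1755],np.full(4,.068)]).round(0))
E
```

```text
time: 18.45
tool_pos: [0.5471, 0.174, 0.2007]
tool_rot: [-179.9, 0.1, 167.3]
force: [0.9, 0.0, 0.0]
grip_width: 0.0084
[0.54709252 0.17396127 0.20068019] [-1.79898980e+02  7.21310444e-02  1.67337328e+02]
[[351. 260.]
 [217. 261.]
 [209. 133.]
 [359. 133.]]
```

View pics/w10.png

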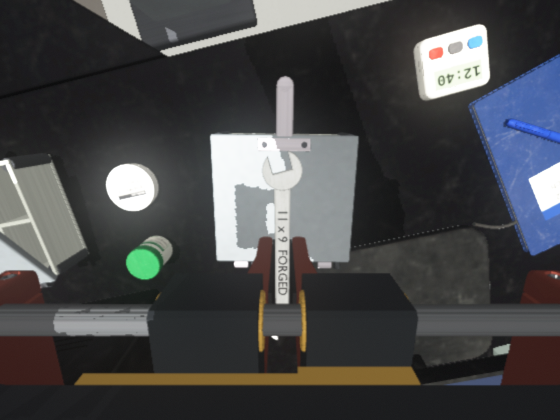

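View pics/s10c.png

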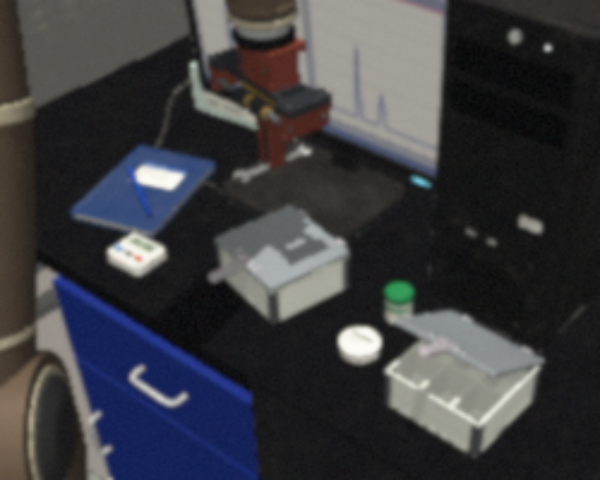

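The predicted lid corners, (209..359, row 133) and (217..351, row 260), match what the wrist view shows. The spanner hangs level over the middle of the lid. Lowering.

```bash
python3 -m crank '[{"slide":[0,0.001,0.05],"angular":[0,0,0]},{"slide":[0,0.001,0.09],"angular":[0,0,0]},{"slide":[0,0.001,0.115],"angular":[0,0,0]},{"slide":[0,0.001,0.125],"angular":[0,0,0]},{"slide":[0,0.001,0.125],"angular":[0,0,0]},{"slide":[0,0.001,0.125],"angular":[0,0,0]}]'
```

```text
time: 19.3
tool_pos: [0.5484, 0.1753, 0.0772]
tool_rot: [180.0, 0.2, 167.4]
force: [0.6, 0.2, -0.2]
grip_width: 0.0081
```

```bash
python3 -m crank '[{"slide":[0.001,0,0.003],"angular":[0,0,0]},{"slide":[0.001,0,0.005],"angular":[0,0,0]},{"slide":[0.001,0,0.0055],"angular":[0,0,0]},{"slide":[0.001,0,0.0055],"angular":[0,0,0]}]'
```

```text
time: 19.8
tool_pos: [0.5474, 0.1756, 0.0717]
tool_rot: [180.0, 0.2, 167.4]
force: [-0.3, -0.1, -1.3]
grip_width: 0.0083
```

```bash
python3 -m crank '[{"slide":[0,0,0.0008],"angular":[0,0,0]},{"slide":[0,0,0.0008],"angular":[0,0,0]}]'; python3 - <<'E'
from h import *
i=snap('wrist','w11.png')
E
```

```text
time: 20.05
tool_pos: [0.5474, 0.1755, 0.0709]
tool_rot: [180.0, 0.2, 167.4]
force: [0.0, 0.6, -0.4]
grip_width: 0.0081
```

View pics/w11.png

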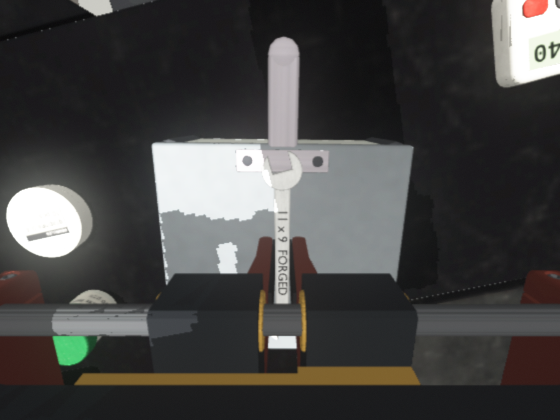

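There's no contact yet. I notice the tab's riveted plate at (240–328, 150–172) sits under the spanner's front head at (282,170), so in this orientation it might not lie flat. I'll turn it toward the diagonal so both heads rest on the bare plate, but first check the room to the monitor.

```bash
python3 - <<'E'
import cv2
i=cv2.imread('pics/top0.png')[60:180,50:270]; cv2.imwrite('pics/mt.png',cv2.resize(i,None,fx=3.4,fy=3.4,interpolation=cv2.INTER_CUBIC))
i=cv2.imread('pics/scene0.png')[10:160,180:340]; cv2.imwrite('pics/ms.png',cv2.resize(i,None,fx=3.6,fy=3.6,interpolation=cv2.INTER_CUBIC))
E
```

```text
(no output)
```

View pics/mt.png

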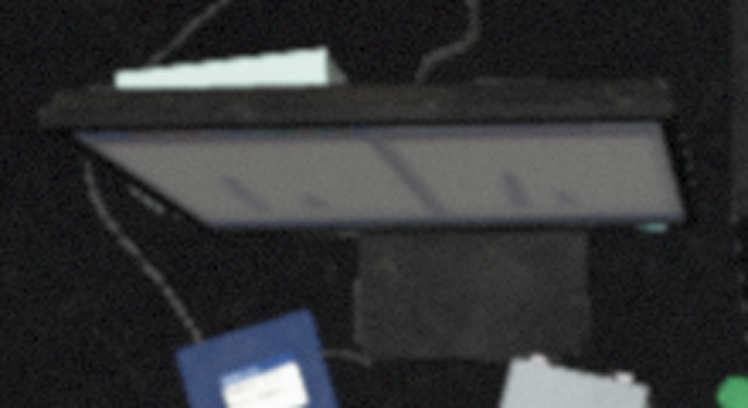

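View pics/ms.png

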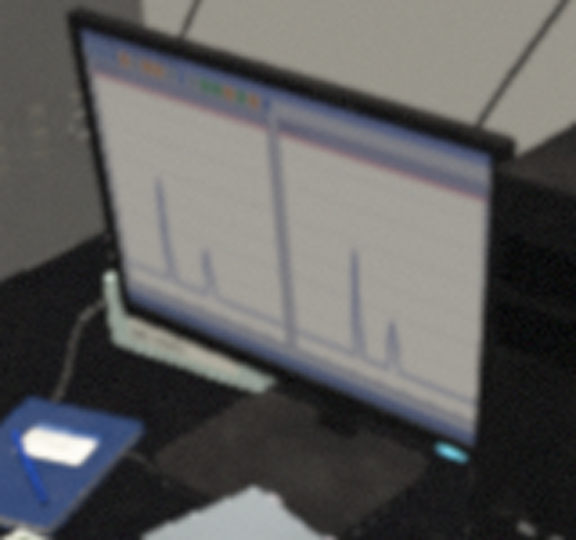

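```bash
python3 - <<'E'
from h import *
Ct=cam('top');Cs=cam('scene')
t=lambda p:(np.array(p)+.5)/3.4-.5+[50,60]; s=lambda p:(np.array(p)+.5)/3.6-.5+[180,10]
print('led',tri([ray(Ct,t((653,227))),ray(Cs,s((452,453)))]))
print('BL screen',tri([ray(Ct,t((215,222))),ray(Cs,s((128,300)))]))
print('BR screen',tri([ray(Ct,t((684,218))),ray(Cs,s((472,440)))]))
E
```

```text
led [0.75133921 0.08069461 0.10635615]
BL screen [0.75694981 0.52017059 0.1204156 ]
BR screen [0.74627681 0.05037902 0.13662277]
```

The monitor face is at x≈0.75, so there's plenty of room. Lift a little, turn 90° so the spanner lies along the lid's width, and check.

```bash
python3 -m crank '[{"slide":[0,0,-0.03],"angular":[0,0,0]},{"slide":[0,0,-0.04],"angular":[0,0,0.15]},{"slide":[0,0,-0.04],"angular":[0,0,0.33]},{"slide":[0,0,-0.04],"angular":[0,0,0.51]},{"slide":[0,0,-0.04],"angular":[0,0,0.69]},{"slide":[0,0,-0.04],"angular":[0,0,0.87]},{"slide":[0,0,-0.04],"angular":[0,0,1.05]},{"slide":[0,0,-0.04],"angular":[0,0,1.23]},{"slide":[0,0,-0.04],"angular":[0,0,1.41]},{"slide":[0,0,-0.04],"angular":[0,0,1.571]},{"slide":[0,0,-0.04],"angular":[0,0,1.571]},{"slide":[0,0,-0.04],"angular":[0,0,1.571]}]'
python3 - <<'E'
from h import *
s=arm.observe(); i=snap('wrist','w12.png'); C=cam('wrist',s)
i2=snap('scene','s12.png')
cv2.imwrite('pics/s12c.png',cv2.resize(i2[60:260,130:380,::-1],None,fx=2.4,fy=2.4))
X=np.array([[67,71],[67,-71],[-65,-71],[-65,71]])/1000; a=np.radians(-12.6)
M=np.array([[np.cos(a),np.sin(a)],[-np.sin(a),np.cos(a)]])
print(proj(C,np.c_[X@M+[.5465,.1755],np.full(4,.068)]).round(0),s['tool_pos'])
rel([.5475,.1755,.0712],[180,0,77.5],s)
E
```

```text
time: 21.6
tool_pos: [0.5473, 0.1757, 0.1109]
tool_rot: [179.8, 0.0, 77.6]
force: [0.7, -0.2, -0.9]
grip_width: 0.0084
[[385. 127.]
 [368. 315.]
 [199. 316.]
 [183. 127.]] [0.54727604 0.17568188 0.11089569]
slide [-0.0001, 0.0001, 0.0397] angular [0.0031, 0.0, 0.001] dist 0.04 deg 0.2
```

View pics/w12.png

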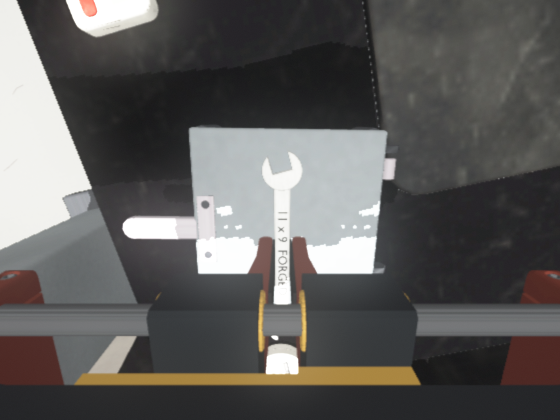

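View pics/s12c.png

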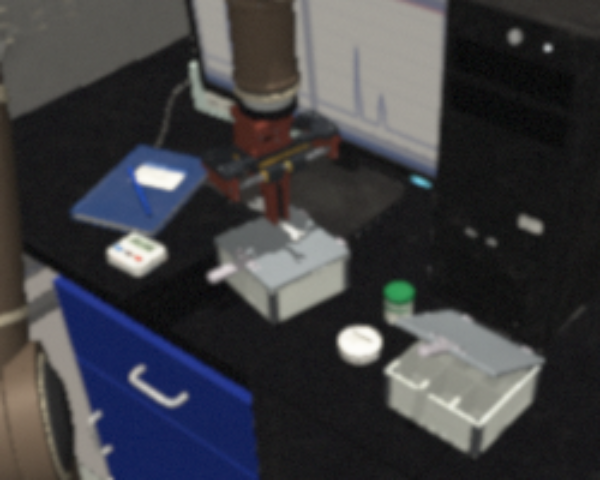

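Both heads now clear the riveted plate at (205,228), and the spanner is centred on the lid to within about 3 mm. Lowering.

```bash
python3 -m crank '[{"slide":[0,0.001,0.015],"angular":[0,0,0]},{"slide":[0,0.001,0.03],"angular":[0,0,0]},{"slide":[0,0.001,0.038],"angular":[0,0,0]},{"slide":[0,0.001,0.0395],"angular":[0,0,0]},{"slide":[0,0.001,0.0405],"angular":[0,0,0]},{"slide":[0,0.001,0.0405],"angular":[0,0,0]}]'
```

```text
time: 22.45
tool_pos: [0.5478, 0.175, 0.0708]
tool_rot: [179.9, -0.0, 77.5]
force: [-5.6, -0.5, 11.3]
grip_width: 0.0084
```

Contact: 11 N upward. Release.

```bash
python3 -m crank '[{"slide":[0,0,-0.0006],"angular":[0,0,0]},{"slide":[0,0,-0.0006],"angular":[0,0,0]}]'; python3 -m crank '[{"slide":[0,0,0],"angular":[0,0,0]},{"slide":[0,0,0],"angular":[0,0,0]},{"slide":[0,0,0],"angular":[0,0,0]},{"slide":[0,0,0],"angular":[0,0,0]},{"slide":[0,0,-0.02],"angular":[0,0,0]},{"slide":[0,0,-0.06],"angular":[0,0,0]},{"slide":[0,0,-0.12],"angular":[0,0,0]},{"slide":[0,0,-0.15],"angular":[0,0,0]},{"slide":[0,0,-0.15],"angular":[0,0,0]}]' -0.2
python3 - <<'E'
from h import *
i=snap('wrist','w13.png');i2=snap('scene','s13.png');i3=snap('top','t13.png')
cv2.imwrite('pics/s13c.png',cv2.resize(i2[60:260,130:380,::-1],None,fx=2.4,fy=2.4))
E
```

```text
time: 22.7
tool_pos: [0.5478, 0.1749, 0.0712]
tool_rot: [179.9, -0.0, 77.5]
force: [0.2, -0.4, -0.3]
grip_width: 0.0083
time: 23.82
tool_pos: [0.5491, 0.1751, 0.2248]
tool_rot: [179.7, -0.2, 77.4]
force: [0.8, 0.4, -0.6]
grip_width: 0.0527
```

View pics/w13.png

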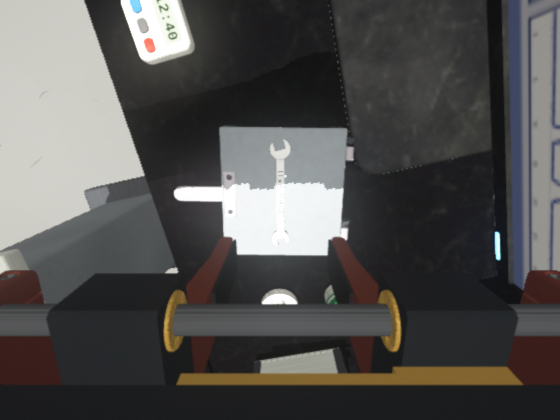

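View pics/s13c.png

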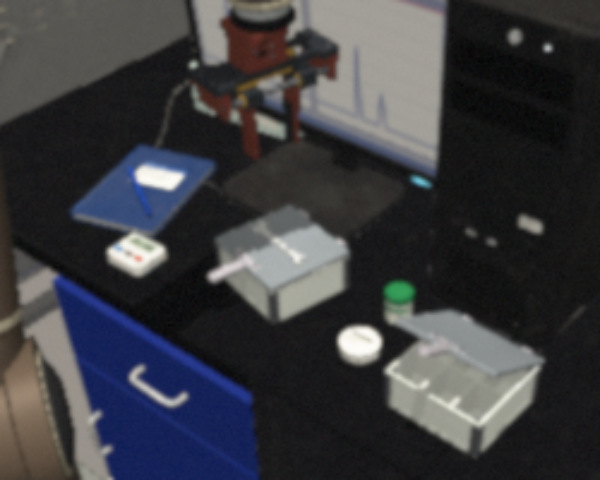

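The spanner lies flat on the middle of lid A: it spans rows 138–246 at column 280, and the lid spans rows 127–256 and columns 220–347. One last numeric check, on the bystanders and on lid B's angle.

```bash
python3 - <<'E'
from h import *
a=cv2.imread('pics/scene0.png');b=cv2.imread('pics/s13.png')
for n,(x,y) in dict(timer=(186,166),jar=(296,186),tin=(279,204)).items():
    t=a[y-14:y+14,x-14:x+14]; r=cv2.matchTemplate(b[y-24:y+24,x-24:x+24],t,cv2.TM_CCOEFF_NORMED); _,v,_,l=cv2.minMaxLoc(r); print(n,round(v,3),np.array(l)-10)
c=cv2.imread('pics/t13.png')[160:250,270:350]; cv2.imwrite('pics/t13c.png',cv2.resize(c,None,fx=6,fy=6,interpolation=cv2.INTER_CUBIC))
c=b[170:260,270:370]; cv2.imwrite('pics/s13d.png',cv2.resize(c,None,fx=6,fy=6,interpolation=cv2.INTER_CUBIC))
# predicted pixels of lid B front corners vs angle
Ct=cam('top');Cs=cam('scene'); q=np.radians(-2.4); ux=np.array([np.cos(q),np.sin(q),0]);uy=np.array([-np.sin(q),np.cos(q),0])
h=np.array([.509,-.1575,.06])+.065*ux
for th in(20,25,30,35):
    k=np.radians(th); o=[h-ux*(.13*np.cos(k)+.008*np.sin(k))+np.array([0,0,.13*np.sin(k)+.008*np.cos(k)])+w*uy for w in(.071,-.071)]
    print(th,'scene crop',((proj(Cs,o)-[270,170])*6).round(0).tolist(),'top crop',((proj(Ct,o)-[270,160])*6).round(0).tolist())
E
```

```text
timer 1.0 [0 0]
jar 0.811 [0 0]
tin 0.996 [0 0]
20 scene crop [[124.0, 183.0], [370.0, 326.0]] top crop [[128.0, 313.0], [385.0, 319.0]]
25 scene crop [[129.0, 163.0], [377.0, 306.0]] top crop [[128.0, 303.0], [388.0, 310.0]]
30 scene crop [[136.0, 143.0], [385.0, 284.0]] top crop [[129.0, 293.0], [390.0, 299.0]]
35 scene crop [[144.0, 122.0], [395.0, 263.0]] top crop [[130.0, 280.0], [393.0, 287.0]]
```

View pics/s13d.png

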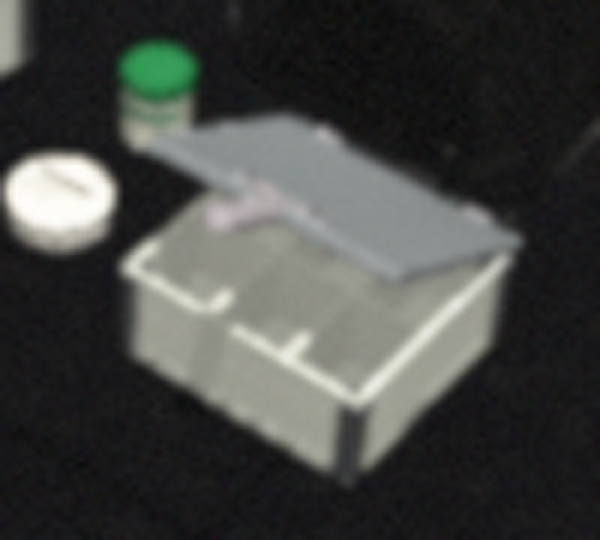

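Lid B's front corners are at about (145,140) and (398,278), which puts it near 31°. The bystanders show zero shift; the jar scores lower only because the raised lid partly hides it. Handing in.

```bash
python3 -c "
from plant import arm
print(arm.job_done())"
```

```text
the job is handed in; nothing more can be done
None
```

The job is done and handed in at about 24 s of the 72 s allowed; `job_done` reports no verdict.

**Lids:** I lifted each lid by its tab to about 30° and let go.
- **Left case:** its lid, at y ≈ +0.17, dropped shut by itself, so it is the slack one.
- **Right case:** its lid, at y ≈ −0.16, held, and the last scene view puts it at about 31°.

**Spanner:** I took the smaller steel one, which measured 116 mm, and laid it on the middle of the dropped lid. I first lowered it lengthwise (front to back) but did not release it: the front head would have rested on the tab's riveted plate. I turned it 90° before putting it down, with about 11 N of contact. The last wrist view shows it flat and within about 2–4 mm of the lid's centre.

**Bystanders:** Comparing the scene pictures from before and after shows no shift of the timer, jar or tin. The jar's match score was lower (0.81) because the raised lid partly covers it in that view.

**Disagreements:** The fixed cameras placed the left tab about 4 mm off in y from the wrist camera, so I used the wrist view to grasp. In that view the front edge of the lid also looked about 5% narrower than its stated width. The wrist force while lifting was too noisy to tell the hinges apart, so the verdict rests on which lid fell.

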